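# Change the film carriers in an indexed dryer

### The job

Pull up the dryer's spring index knob, slide the carriage out exactly one notch to the loading position and let the knob drop fully home there. Take every dry carrier (yellow grip) off the bar and stand it upright on the black pad, hang every washed carrier (blue grip) astride the bar, and only then index the carriage back one notch so that the bar is under the hood again with the knob fully home. Leave the other things on the bench where they are.

Things in the scene. Friction and masses are not known exactly. Their poses are not given: they have to be found in the camera images.
- carriage (a joint): travel (m) of the aluminium carriage: 0 = drying notch (bar under the hood), 0.12 = loading notch (next one out, clear of the hood), 0.24 = last notch. Grows along minus y of bar_mid. Drag about 2 N, 2 mm play in a notch; locked while the index pin is down in a notch
- plunger (a joint): lift (m) of the spring index knob: 0 = pin fully home in a notch; clear of the notched bar from 0.013; stop at 0.022. Spring pulls down with 5 N at 0, 11 N at the stop. Let go between notches, the pin rests on the bar at about 0.012 and drops in when the carriage is moved over a notch (14 wide; pin 10, round end)
- knob (a point): centre of the black index knob's head, a disc 34 in diameter and 26 high with vertical axis, on the robot's side of the carriage; pulled straight up. Rides with the carriage and the pin's lift; at lift 0 it is 79 above the table. Below the head: 14 high neck, 16 diameter; carriage plate top at 40. The drying bar's near end is 55 away
- bar_mid (a point): middle of the drying bar's axis: horizontal steel bar, 14 diameter, 220 long along this frame's x, 130 above the table, on 12 diameter posts at x = +-98. It rides on the carriage, which slides along this frame's y (minus y is out of the hood); the knob stands at x = -165 of this frame. Up to three carriers fit side by side; a hung carrier's grip is 42 above this point
- hood_edge (a point): middle of the lower open edge of the cream hood's roof, fixed. Roof 220 long, underside 215 and top 270 above the table; it covers the bar in the drying notch only. This edge runs along the bar's direction, 38 outwards of the bar in the drying notch and 82 from the bar in the loading notch
- pad_top (a point): centre of the top of the black rubber pad for dry carriers: 200 (its x) x 160 (its y), 6 thick, fixed on the table
- wet1_grip (a point): centre of the blue round grip bar (14 diameter, 44 long along x) of a washed A-shaped carrier: 54 long (x), 79 wide at the feet (y; 60 inside), 114 high, 160 g, most in its steel feet; two steel-framed amber panels splay at 17 deg from a grey ridge. Grip is 107 above the feet, 27 above the ridge top, 35 above the seat under the ridge (19 wide inside). Stands on the table at the start; may be absent
- wet2_grip (a point): centre of the blue grip bar of another washed carrier, the same as wet1 in every way; stands on the table at the start; may be absent
- wet3_grip (a point): centre of the blue grip bar of another washed carrier, the same as wet1 in every way; stands on the table at the start; may be absent
- dry1_grip (a point): centre of the yellow grip bar of a finished, dry carrier; shape, size and axes as wet1; hung over the drying bar under the hood at the start (its x along the bar); may be absent
- dry2_grip (a point): centre of the yellow grip bar of a finished, dry carrier; shape, size and axes as wet1; hung over the drying bar under the hood at the start (its x along the bar); may be absent
- dry3_grip (a point): centre of the yellow grip bar of a finished, dry carrier; shape, size and axes as wet1; hung over the drying bar under the hood at the start (its x along the bar); may be absent
- scissors: red-handled scissors, 165 long, 10 thick, origin under the middle; origin at the underside. A bystander: leave it alone
- cart1: black film cartridge, 26 diameter, 50 high; origin at the underside. A bystander: leave it alone
- cart2: orange film cartridge, 26 diameter, 50 high; origin at the underside. A bystander: leave it alone
- taperoll: yellow ring of tape, 96 diameter, 24 high, lying flat; origin at the underside. A bystander: leave it alone
- blower: red bulb blower standing upright, 58 diameter, 105 high; origin at the underside. A bystander: leave it alone
- washjar: closed jar, 68 diameter, 100 high; origin at the underside. A bystander: leave it alone

How it is judged (in metres and radians):
On the way, in this order (a step that is already met when the one before it is completed fails the run):
1. the carriage is one notch out, at the loading notch, with the index pin fully home (value of joint carriage between 0.114 and 0.126 m and value of joint plunger below 0.004 m), for 0.3 s.
2. with the carriage locked in the loading notch, every dry carrier stands on the pad and every washed carrier hangs astride the bar, all let go (all of step 1 and x of wet1_grip in the frame of bar_mid between -0.095 and 0.095 m and y of wet1_grip in the frame of bar_mid between -0.018 and 0.018 m and z of wet1_grip in the frame of bar_mid between 0.034 and 0.05 m and angle between each of wet1_grip, wet2_grip, wet3_grip's own z axis and vertical below 0.25 rad and x of wet2_grip in the frame of bar_mid between -0.095 and 0.095 m and y of wet2_grip in the frame of bar_mid between -0.018 and 0.018 m and z of wet2_grip in the frame of bar_mid between 0.034 and 0.05 m and x of wet3_grip in the frame of bar_mid between -0.095 and 0.095 m and y of wet3_grip in the frame of bar_mid between -0.018 and 0.018 m and z of wet3_grip in the frame of bar_mid between 0.034 and 0.05 m and x of dry1_grip in the frame of pad_top between -0.1 and 0.1 m and y of dry1_grip in the frame of pad_top between -0.08 and 0.08 m and z of dry1_grip in the frame of pad_top between 0.1 and 0.114 m and angle between each of dry1_grip, dry2_grip, dry3_grip's own z axis and vertical below 0.15 rad and x of dry2_grip in the frame of pad_top between -0.1 and 0.1 m and y of dry2_grip in the frame of pad_top between -0.08 and 0.08 m and z of dry2_grip in the frame of pad_top between 0.1 and 0.114 m and x of dry3_grip in the frame of pad_top between -0.1 and 0.1 m and y of dry3_grip in the frame of pad_top between -0.08 and 0.08 m and z of dry3_grip in the frame of pad_top between 0.1 and 0.114 m and contact force between the fingers and wet1 below 0.3 N and contact force between the fingers and wet2 below 0.3 N and contact force between the fingers and wet3 below 0.3 N and contact force between the fingers and dry1 below 0.3 N and contact force between the fingers and dry2 below 0.3 N and contact force between the fingers and dry3 below 0.3 N), for 0.3 s.
3. the carriage is back in the drying notch with the pin fully home (value of joint carriage between -0.006 and 0.006 m and value of joint plunger below 0.004 m), for 0.3 s.
At the end, for the whole second after the job is handed in: Carriage in the drying notch (6 mm), knob down (4 mm); blue carriers astride the bar (grip 34-50 mm above its axis, 18 mm sideways, 95 mm lengthways of its middle, tilt 0.25 rad); yellow ones upright (0.15 rad) on their feet, centres over the pad; nothing moving over 0.1 m/s (all of step 3 and x of wet1_grip in the frame of bar_mid between -0.095 and 0.095 m and y of wet1_grip in the frame of bar_mid between -0.018 and 0.018 m and z of wet1_grip in the frame of bar_mid between 0.034 and 0.05 m and angle between each of wet1_grip, wet2_grip, wet3_grip's own z axis and vertical below 0.25 rad and x of wet2_grip in the frame of bar_mid between -0.095 and 0.095 m and y of wet2_grip in the frame of bar_mid between -0.018 and 0.018 m and z of wet2_grip in the frame of bar_mid between 0.034 and 0.05 m and x of wet3_grip in the frame of bar_mid between -0.095 and 0.095 m and y of wet3_grip in the frame of bar_mid between -0.018 and 0.018 m and z of wet3_grip in the frame of bar_mid between 0.034 and 0.05 m and x of dry1_grip in the frame of pad_top between -0.1 and 0.1 m and y of dry1_grip in the frame of pad_top between -0.08 and 0.08 m and z of dry1_grip in the frame of pad_top between 0.1 and 0.114 m and angle between each of dry1_grip, dry2_grip, dry3_grip's own z axis and vertical below 0.15 rad and x of dry2_grip in the frame of pad_top between -0.1 and 0.1 m and y of dry2_grip in the frame of pad_top between -0.08 and 0.08 m and z of dry2_grip in the frame of pad_top between 0.1 and 0.114 m and x of dry3_grip in the frame of pad_top between -0.1 and 0.1 m and y of dry3_grip in the frame of pad_top between -0.08 and 0.08 m and z of dry3_grip in the frame of pad_top between 0.1 and 0.114 m and linear speed of each of wet1, wet2, wet3, dry1, dry2, dry3 below 0.1 m/s); the robot touches nothing.
It fails at once if a bystander is moved more than 50 mm (distance of any of scissors, cart1, cart2, taperoll, blower, washjar from where it was at the start of the episode above 0.05 m).
Of wet1, wet2, wet3 only 2 to 3 are there at a start; the rules pass over those that are not, and their reading is None.
Of dry1, dry2, dry3 only 2 to 3 are there at a start; the rules pass over those that are not, and their reading is None.
At some moment in a run one of wet1, wet2, wet3 may be knocked a few centimetres aside while the robot is not near it.
Once in a run the grip may slacken for a moment while it holds something.
It also fails if it takes over 210 s, if anything falls off the work surface, if the arm or the gripper's body presses on something with over 40 N, if the wrist force passes 120 N, or if a joint passes its speed limit or range.

### The arm

A 6-joint arm with a two-finger parallel gripper is mounted at the origin on the work surface. World frame = base frame: x ahead of the robot, y to its left, z up, the work surface at z = 0. Lengths are in mm, angles in rad, forces in N, time in s.
With the tool pointing down it reaches from about 375 to 900 mm from the base axis. Payload 3.1 kg.
Tool frame: the origin (TCP) lies at the very end of the fingers, on their centre line; the grasp point (between the pads) lies 19 mm behind it (arm.pinch_z is the distance from the TCP to the grasp point, in mm); z points along the fingers, y is the direction in which the jaws open and shut (so a half turn about z gives the same grasp; the last joint's range is limited). The gripper opens to 85 mm and grips with 20 to 120 N. Pads are 22 mm wide; open, the fingers measure 114 mm over their backs; the gripper's body (76 mm by 85 mm) begins 54 mm behind the grasp point. The pads swing forward as they close: fully open they stand 13 mm farther back than shut.
Start: joints at [0.97, 0.527, 1.433, -0, 1.181, -0.178], TCP at [256.405, 569.959, 193.81] pointing down, gripper open.
Joint ranges: [-3.08, 3.08], [-0.75, 2.2], [0.22, 2.44], [-1.43, 4.57], [0, 2.65], [-2.85, 2.85]. Speed limits (rad/s): [2.79, 2.79, 3.14, 3.14, 3.14, 3.14].

### API

Orientations are given as a unit quaternion [w, x, y, z].
In Python, from bench import arm gives the robot as it stands. Calls block until the motion is done:
- arm.movep(position, orientation): joint-space move of the TCP to a pose.
- arm.line_to(position, attitude=None, vel=150, until_force=None): straight line of the TCP; attitude=None keeps the orientation; vel is the mean speed in mm/s. With until_force (N) it stops when the force on the tool has changed by that much, and returns True; else False.
- arm.set_joints(angles): joint-space move.
- arm.ungrasp() and arm.grasp(): open the fingers fully, or close them until they stop; the grip force is fixed at half the most.
- arm.pause(seconds).
- arm.inverse_kinematics(position, orientation): joint angles nearest the present ones, or None.
- arm.camera(name): name is "scene" or "top" or "wrist"; returns the picture (400x640x3 uint8, blue, green, red); there is no depth.
- arm.calibration(name): a dict with "K" (3x3 intrinsics, pixels), "R" (3x3) and "t" (3): a world point X has camera coordinates R X + t. Camera axes: x right, y down, z forward; pixel columns grow to the right and rows downward; lengths in mm; the calibration is good to about 2 mm. A picture is of the moment at which its call begins: read the wrist's pose just before it. calibration takes no time and is no camera call; for the wrist camera it gives the pose at the moment of the call.
A pose or a line that the arm cannot do raises arm.IKError and nothing moves.
- arm.sign_off(): hands the job in, once; it reports no verdict.
Trained networks look in the newest picture that a camera, given by its name, has taken for a name from the list of things; names that differ only in an ending like _2 or _b are one class to them, and where a whole thing is asked for, a point or a joint stands for the part that bears it (a point fixed in the world has none). Each returns a list of dicts, best first, with "p" (0 to 1); they miss things now and then, are a little off and sometimes report something else, mostly with a low value. They report only what shows in the picture. A call takes as long as a camera call.
- arm.silhouettes(camera, thing): "pixels" (400x640 bool, what is visible of it) and "pixel" ([column, row] in pixels, amid what is visible of it).
Readings, each from a call of its own:
- arm.current_time_s(): time.
- arm.current_joint_positions(): joint angles.
- arm.current_qvel(): joint speeds.
- arm.current_joint_efforts(): joint torques, N m.
- arm.current_ee_pos(): TCP position.
- arm.current_tcp_rot(): TCP orientation.
- arm.current_ft_force(): force on the tool from outside, world axes, zero at the start.
- arm.current_moment(): the same for the moment, N m.
- arm.current_width(): finger opening in mm.
Only numpy, scipy, OpenCV 4.12 (cv2) and the standard library are available. Lean on these libraries where they do the work, as an engineer would, in place of code of your own. Each camera call takes 0.05 s, during which the arm holds its last target.

## Working session

There is one attempt and no reset: what is moved stays moved. The work goes in short steps, each a Python script; the robot and the scene stay as the last script left them, time stands still between calls to the robot, and variables do not carry over. Pictures are saved under pics/ and viewed, and the job is handed in when it is done.

```bash
ls; mkdir -p pics
python3 - <<'E'
from bench import arm
import cv2
for n in ("scene","top","wrist"):
    im=arm.camera(n); cv2.imwrite(f"pics/a_{n}.png",im)
    c=arm.calibration(n); print(n,c["K"],c["R"],c["t"])
print(arm.current_time_s(),arm.current_tcp_rot())
E
```

```text
pics
scene [[443.61916581   0.         318.29821838]
 [  0.         443.61916581 206.26375544]
 [  0.           0.           1.        ]] [[-0.40286629  0.9151173   0.01609585]
 [ 0.64754577  0.29741222 -0.70159137]
 [-0.6468255  -0.27222471 -0.71239769]] [ 287.91853113 -282.55138934 1620.55157672]
top [[429.62521953   0.         317.72117189]
 [  0.         429.62521953 209.43747489]
 [  0.           0.           1.        ]] [[-0.0099004  -0.99994181  0.00428357]
 [-0.99730683  0.00956281 -0.07271612]
 [ 0.07267093 -0.00499195 -0.99734348]] [ -54.0949704   606.11383077 1393.73845542]
wrist [[291.33348989   0.         325.6392136 ]
 [  0.         291.33348989 195.45109306]
 [  0.           0.           1.        ]] [[ 0.41011965  0.91202974 -0.00190596]
 [ 0.86500085 -0.38830768  0.31779029]
 [ 0.2890941  -0.1319807  -0.94815911]] [-623.36695598  -41.46299197  381.1494389 ]
0.15 [-3.26917068e-04  2.09826564e-01  9.77738259e-01 -7.76966852e-04]
```

View pics/a_scene.png

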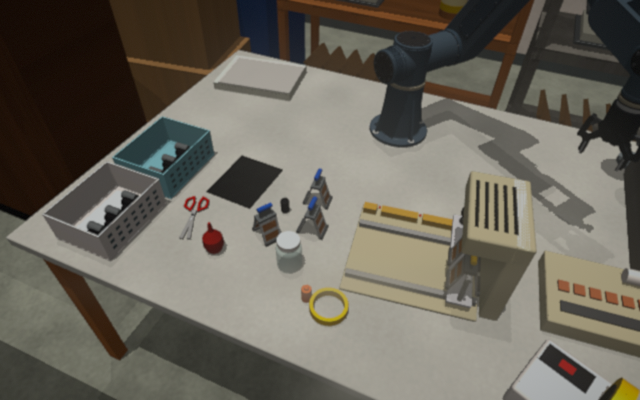

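View pics/a_top.png

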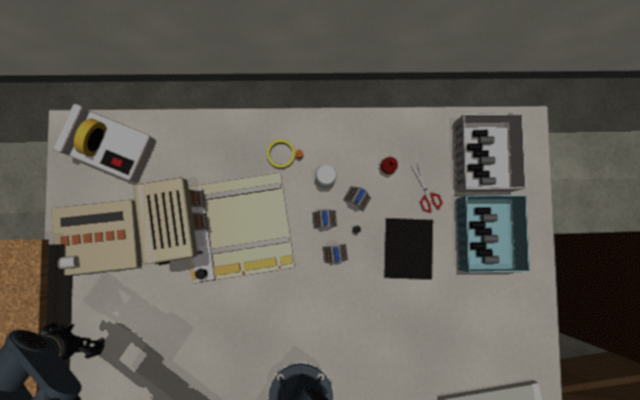

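View pics/a_wrist.png

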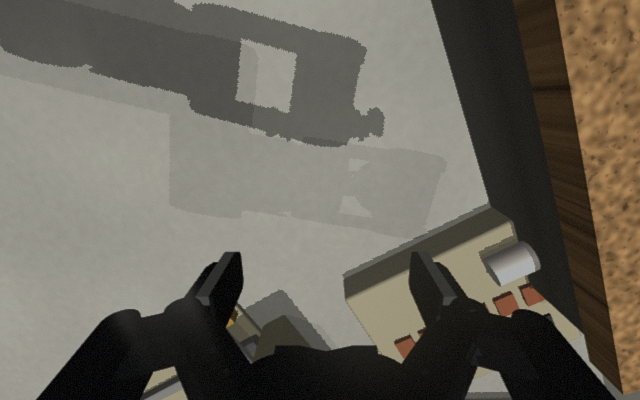

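```bash
cat > h.py <<'E'
from bench import arm
import numpy as np, cv2
def ray(cam,px,c=None):
    c=c or arm.calibration(cam); R=np.array(c["R"]);t=np.array(c["t"]);K=np.array(c["K"])
    d=R.T@np.linalg.inv(K)@np.array([px[0],px[1],1.0]); return -R.T@t, d
def at_z(cam,px,z,c=None):
    o,d=ray(cam,px,c); return o+d*(z-o[2])/d[2]
def proj(cam,X,c=None):
    c=c or arm.calibration(cam); p=np.array(c["K"])@(np.array(c["R"])@np.array(X)+np.array(c["t"])); return p[:2]/p[2]
E
python3 - <<'E'
from h import *
for cam in ("top","scene"):
    im=arm.camera(cam)
    for n in "knob bar_mid pad_top wet1_grip dry1_grip blower washjar cart1 cart2 scissors taperoll".split():
        for d in arm.silhouettes(cam,n)[:8]:
            m=d["pixels"]; ys,xs=np.nonzero(m)
            print(cam,n,round(d["p"],2),np.round(d["pixel"],1),xs.min(),xs.max(),ys.min(),ys.max(),m.sum())
t=cv2.imread("pics/a_top.png"); s=cv2.imread("pics/a_scene.png")
cv2.imwrite("pics/b_top.png",cv2.resize(t[130:300,120:320],None,fx=3.5,fy=3.5,interpolation=cv2.INTER_CUBIC))
cv2.imwrite("pics/b_top2.png",cv2.resize(t[130:300,280:480],None,fx=3.5,fy=3.5,interpolation=cv2.INTER_CUBIC))
cv2.imwrite("pics/b_scene.png",cv2.resize(s[160:320,340:560],None,fx=3.5,fy=3.5,interpolation=cv2.INTER_CUBIC))
E
```

```text
top knob 0.73 [408. 250.] 384 432 218 279 2869
top knob 0.57 [202.  271.7] 195 205 268 279 103
top bar_mid 0.86 [202.1 257.3] 193 213 208 281 856
top pad_top 0.9 [406.6 250.9] 384 432 218 279 2916
top pad_top 0.26 [322.2 217.7] 312 336 209 227 413
top wet1_grip 0.68 [322.7 220.3] 312 336 209 227 393
top wet1_grip 0.47 [324.8 177.4] 315 335 165 188 400
top blower 0.78 [389.9 163.1] 380 397 157 174 248
top blower 0.65 [201.8 256.7] 191 214 206 281 992
top washjar 0.95 [324.4 179. ] 316 334 166 187 336
top scissors 0.9 [425.5 197.3] 412 442 164 212 410
top taperoll 0.62 [273.7 144.3] 266 294 139 167 308
scene bar_mid 0.61 [304.8 290.4] 301 311 285 302 169
scene bar_mid 0.57 [459. 285.] 446 472 212 306 966
scene pad_top 0.97 [243.3 179.9] 207 282 156 208 2253
scene wet1_grip 0.59 [459.7 283.6] 446 472 208 307 1012
scene wet1_grip 0.58 [315.9 218.3] 297 327 197 238 557
scene wet1_grip 0.46 [319.5 193.4] 302 332 168 208 508
scene blower 0.87 [209.4 240.2] 203 223 225 253 399
scene washjar 0.65 [290.2 253. ] 275 302 231 274 1002
scene cart1 0.54 [281.9 207.8] 281 290 198 213 134
scene cart1 0.53 [307.1 289.2] 301 311 284 302 178
scene cart1 0.43 [243.7 179.8] 207 282 156 208 2280
scene cart1 0.32 [265.2 222.9] 253 279 203 246 767
scene cart2 0.54 [281.9 207.8] 281 290 198 213 134
scene cart2 0.53 [307.1 289.2] 301 311 284 302 178
scene cart2 0.43 [243.7 179.8] 207 282 156 208 2280
scene cart2 0.32 [265.2 222.9] 253 279 203 246 767
scene scissors 0.88 [192.  213.7] 180 208 197 238 450
scene taperoll 0.72 [332.7 316.2] 308 348 288 325 733
```

View pics/b_top.png

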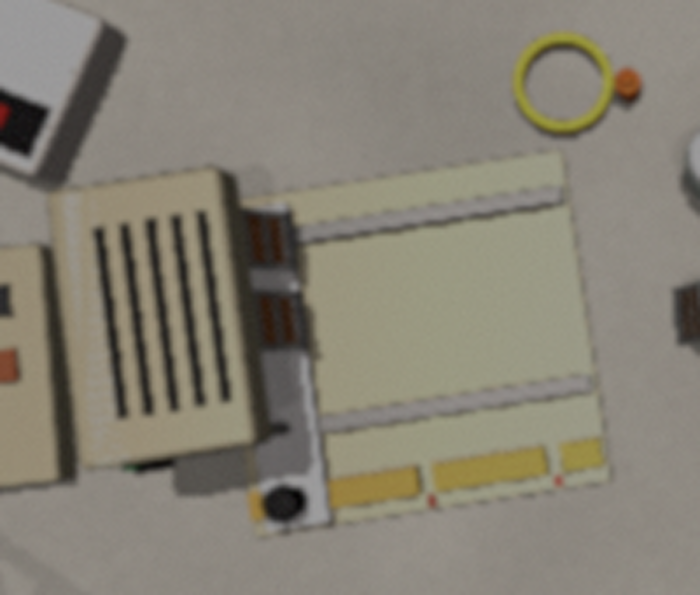

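View pics/b_top2.png

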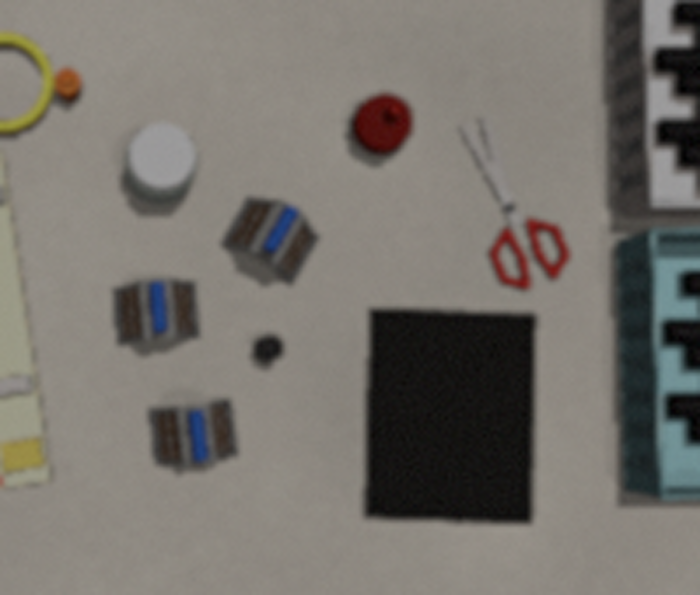

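View pics/b_scene.png

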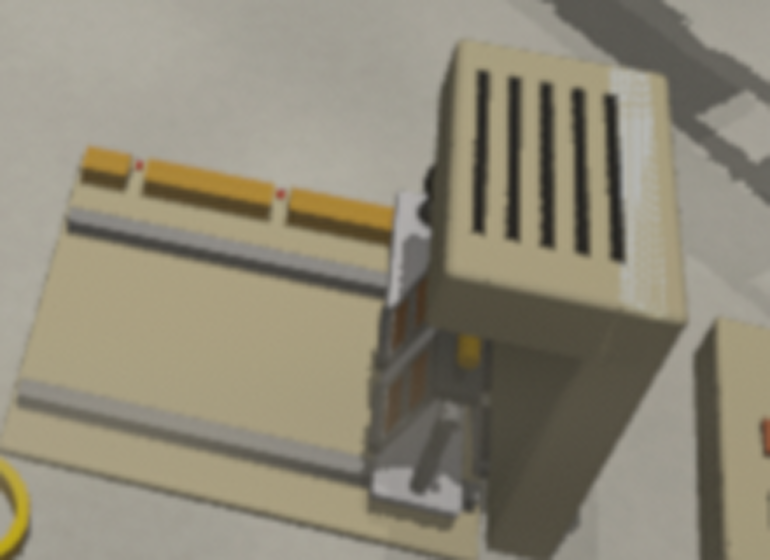

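Run:
```python
from h import *
def T(cx,cy): return (120+cx/3.5-0.36,130+cy/3.5-0.36)
def W(cx,cy): return (280+cx/3.5-0.36,130+cy/3.5-0.36)
def S(cx,cy): return (340+cx/3.5-0.36,160+cy/3.5-0.36)
k=at_z("top",T(284,503),92);print("knob",k)
for z in (20,):
  for a,b in (((330,424),(590,384)),((305,235),(560,195)),((335,492),(600,444)),((330,484),(600,438))):
    A=at_z("top",T(*a),z);B=at_z("top",T(*b),z);d=B-A;print(A,B,np.degrees(np.arctan2(d[1],d[0])))
# hood top outward edge
A=at_z("top",T(255,440),270);B=at_z("top",T(217,168),270);print("hood edge",A,B,np.linalg.norm(B-A),np.degrees(np.arctan2(*(B-A)[[1,0]])))
for c in ((370,310),(535,315),(532,521),(366,517)): print("pad",at_z("top",W(*c),6))
for n,p in dict(w_far=((270,248),(294,208)),w_mid=((160,332),(156,282)),w_near=((203,462),(193,409))).items():
    A=at_z("top",W(*p[0]),112);B=at_z("top",W(*p[1]),112);print(n,(A+B)/2,np.linalg.norm(B-A),np.degrees(np.arctan2(*(B-A)[[1,0]])))
    print(proj("scene",(A+B)/2))
```

```text
knob [405.56686946 304.2927814   92.        ]
[473.24036447 281.19299083  20.        ] [508.16810555  37.84727324  20.        ] -81.83204418792175
[651.15447579 306.12826836  20.        ] [686.92417879  65.35982338  20.        ] -81.54967569286433
[410.04944677 276.05249054  20.        ] [452.08884247  28.77146289  20.        ] -80.35158964421096
[417.50417906 280.76673303  20.        ] [457.67295385  28.74136021  20.        ] -80.94414785864151
hood edge [466.75828847 279.68466895 270.        ] [678.04185028 311.64579025 270.        ] 213.6872873352803 8.601984867801296
pad [ 575.27692307 -285.05175043    6.        ]
pad [ 568.99207893 -442.10817021    6.        ]
pad [ 374.74199085 -433.57455639    6.        ]
pad [ 380.08451218 -277.11078413    6.        ]
w_far [ 643.24601218 -191.51745394  112.        ] 41.55265553586388 -31.708064612381882
[263.75884339 205.67644218]
w_mid [574.36676218 -81.06962391 112.        ] 44.22426536447056 3.9330860817621667
[312.39233448 201.30668917]
w_near [ 461.41776763 -114.82880721  112.        ] 46.96024583466464 9.997405837419826
[317.86272884 172.65284435]
```

```bash
cat >> h.py <<'E'
from scipy.spatial.transform import Rotation as Ro
def down(adeg):
    """tool pointing down, jaw axis (tool y) at world angle adeg"""
    a=np.radians(adeg); y=np.array([np.cos(a),np.sin(a),0]); z=np.array([0,0,-1.]); x=np.cross(y,z)
    q=Ro.from_matrix(np.c_[x,y,z]).as_quat(); return [float(q[3]),float(q[0]),float(q[1]),float(q[2])]
def snap(cam,name):
    c=arm.calibration(cam); im=arm.camera(cam); cv2.imwrite(f"pics/{name}.png",im); np.save(f"pics/{name}.npy",np.c_[c["K"],c["R"],np.array(c["t"]).reshape(3,1)]); return im,c
E
python3 - <<'E'
from h import *
c=arm.calibration("wrist"); cp=-np.array(c["R"]).T@np.array(c["t"])
q=arm.current_tcp_rot(); Rt=Ro.from_quat([q[1],q[2],q[3],q[0]])
print("cam in tool",Rt.inv().apply(cp-np.array(arm.current_ee_pos())), "optical axis", Rt.inv().apply(np.array(c["R"])[2]))
for a in (-81.6,98.4):
  q=down(a); print(a,q)
  for p in ([405,304,160],[405,304,60],[423,186,60],[405,304,82]): print(p,np.round(arm.inverse_kinematics(p,q),3) if arm.inverse_kinematics(p,q) is not None else None)
E
```

```text
cam in tool [  81.88683218   -0.61626066 -180.31285663] optical axis [-3.18113233e-01 -1.30958028e-04  9.48052717e-01]
-81.6 [0.0, 0.9973144772244581, 0.0732381971276317, 0.0]
[405, 304, 160] [ 0.423  0.417  1.763 -0.     0.962  1.847]
[405, 304, 60] [ 0.423  0.583  1.844 -0.     0.714  1.847]
[423, 186, 60] [ 0.172  0.547  1.954 -0.     0.641  1.596]
[405, 304, 82] [ 0.423  0.544  1.83  -0.     0.767  1.847]
98.4 [0.0, -0.07323819712763176, 0.9973144772244581, 0.0]
[405, 304, 160] [ 0.423  0.417  1.763 -0.     0.962 -1.294]
[405, 304, 60] [ 0.423  0.583  1.844 -0.     0.714 -1.294]
[423, 186, 60] [ 0.172  0.547  1.954 -0.     0.641 -1.546]
[405, 304, 82] [ 0.423  0.544  1.83  -0.     0.767 -1.294]
```

Run:
```python
from h import *
arm.movep([400,300,190],down(98.4)); 
im,c=snap("wrist","c1")
for d in arm.silhouettes("wrist","knob"):
    ys,xs=np.nonzero(d["pixels"]); print(d["p"],d["pixel"],xs.min(),xs.max(),ys.min(),ys.max(),at_z("wrist",((xs.min()+xs.max())/2,(ys.min()+ys.max())/2),85,c))
print(proj("wrist",[405.6,304.3,92],c))
```

```text
0.66 [331.9, 186.3] 316 348 168 202 [401.61671579 306.8704182   85.        ]
[329.00424815 190.39869073]
```

View pics/c1.png

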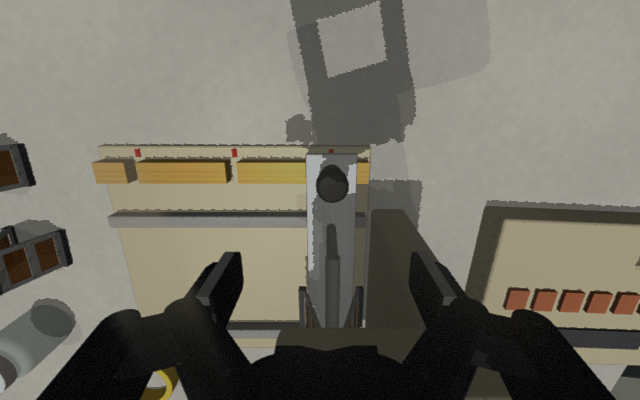

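Run:
```python
from h import *
im=cv2.imread("pics/c1.png"); cr=im[150:330,290:375]
cr=cv2.convertScaleAbs(cr,alpha=2,beta=10)
cv2.imwrite("pics/c1z.png",cv2.resize(cr[:60],None,fx=8,fy=8,interpolation=cv2.INTER_NEAREST))
cv2.imwrite("pics/c1y.png",cv2.resize(cr[60:],None,fx=5,fy=5,interpolation=cv2.INTER_NEAREST)[:600])
```

```text
(no output)
```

View pics/c1z.png

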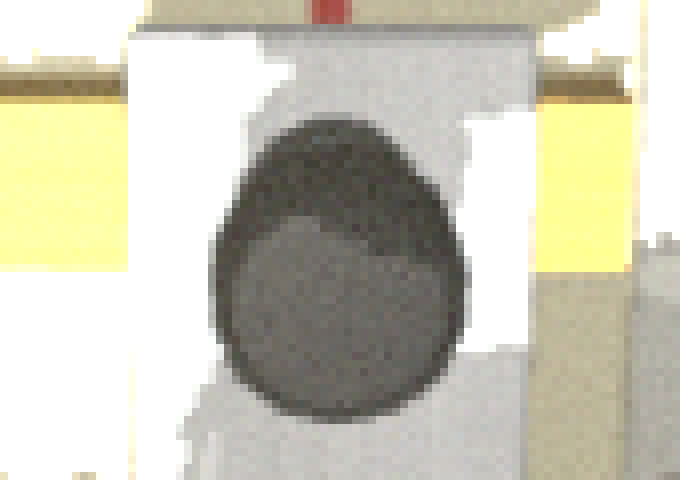

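View pics/c1y.png

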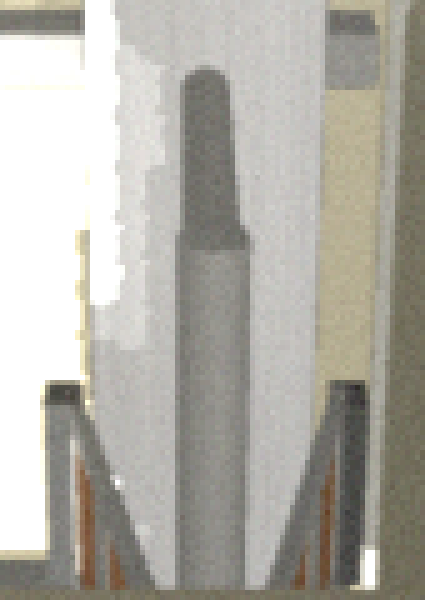

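Run:
```python
from h import *
m=np.load("pics/c1.npy"); c=dict(K=m[:,:3],R=m[:,3:6],t=m[:,6])
k=at_z("wrist",(331.9,188),92,c); e=at_z("wrist",(332,257),130,c); e2=at_z("wrist",(332,325),130,c); print(k,e,np.degrees(np.arctan2(*(e-k)[[1,0]])),np.linalg.norm((e-k)[:2]),np.degrees(np.arctan2(*(e2-e)[[1,0]])))
```

```text
[402.69067279 306.78728232  92.        ] [458.07776725 314.6562351  130.        ] 8.086009317204196 55.943280656061404 8.79789585235784
```

Run:
```python
from h import *
q=down(98.4); u=np.array([np.sin(np.radians(8.4)),-np.cos(np.radians(8.4)),0]) # outwards
k=np.array([403.3,306,0])
arm.line_to(list(k+[0,0,115]),q,vel=120)
r=arm.line_to(list(k+[0,0,61]),vel=60,until_force=12); print("touch",r,arm.current_ee_pos())
arm.grasp(); print("w",arm.current_width(),arm.current_ft_force())
p=np.array(arm.current_ee_pos())
arm.line_to(list(p+[0,0,17]),vel=40); print(arm.current_ee_pos(),arm.current_ft_force(),arm.current_width())
snap("wrist","d1")
arm.line_to(list(p+[0,0,17]+u*60),vel=60); print(arm.current_ee_pos(),arm.current_ft_force(),arm.current_width())
snap("top","d2")
```

```text
touch False [403.54833355 306.14085271  61.2117712 ]
w -0.04740918666338958 [-0.7424642   0.3501697   0.23970146]
[403.41137907 306.0439226   78.28988804] [-0.43039172 -1.08164158  0.55299962] -0.06799642621306101
[412.11083478 246.84706203  77.99963426] [-0.4948875  -0.14202376  0.51089241] 0.46754234811226875
```

View pics/d2.png

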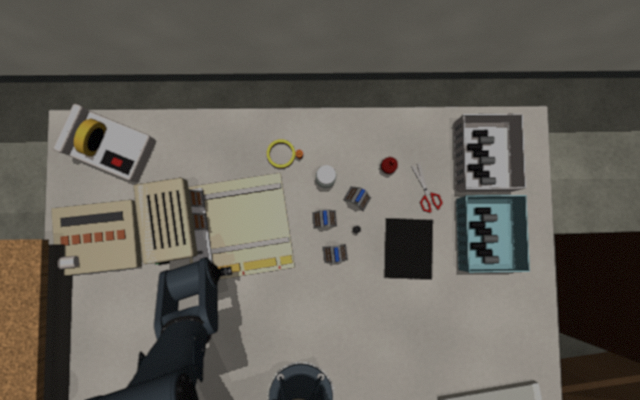

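View pics/d1.png

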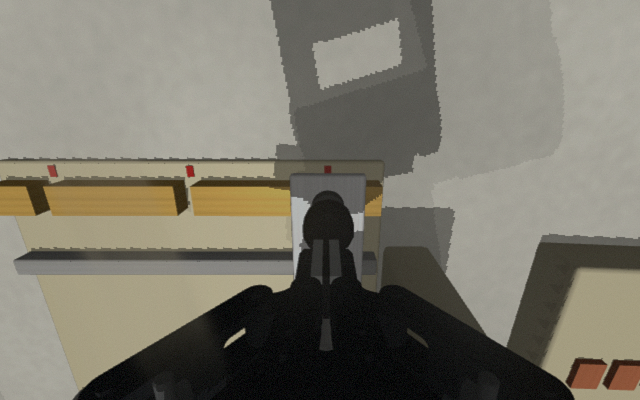

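Run:
```python
from h import *
m=np.load("pics/d1.npy"); c=dict(K=m[:,:3],R=m[:,3:6],t=m[:,6])
print(proj("w",[403.4,306,78.3],c),proj("w",[403.4,306,92],c),proj("w",[403.4,306,97.3],c))
im=cv2.imread("pics/d1.png")[160:300,270:400]
cv2.imwrite("pics/d1z.png",cv2.resize(cv2.convertScaleAbs(im,alpha=3,beta=10),None,fx=4,fy=4,interpolation=cv2.INTER_NEAREST))
snap("wrist","d3")
```

```text
[326.34104025 225.87597471] [326.38690401 234.92830146] [326.40643173 238.78256989]
```

View pics/d1z.png

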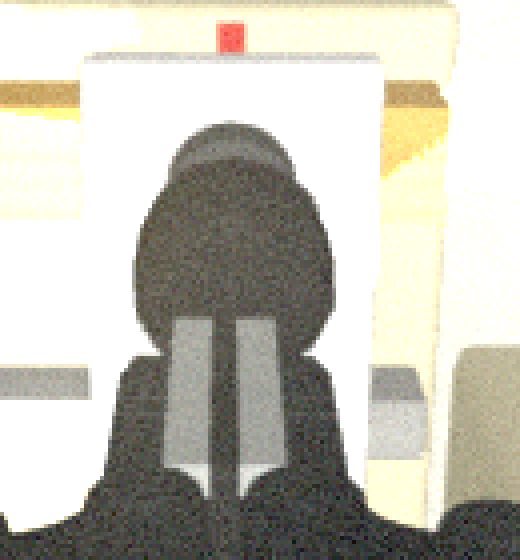

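View pics/d3.png

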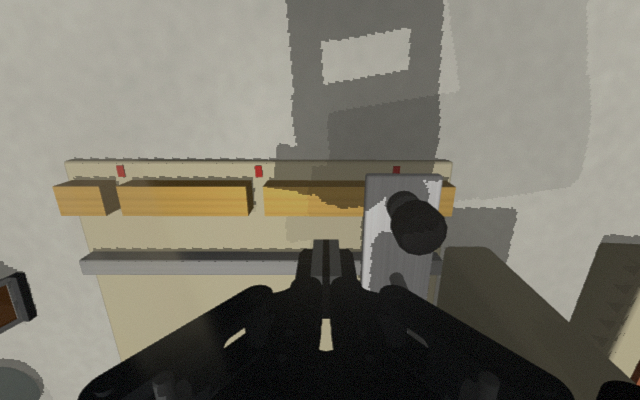

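Run:
```python
from h import *
def L(n): m=np.load(f"pics/{n}.npy"); return dict(K=m[:,:3],R=m[:,3:6],t=m[:,6])
def tri(obs):
    A=[];b=[]
    for px,c in obs:
        o,d=ray(0,px,c); d/=np.linalg.norm(d); P=np.eye(3)-np.outer(d,d); A.append(P);b.append(P@o)
    return np.linalg.lstsq(np.vstack(A),np.hstack(b),rcond=None)[0]
print(tri([((331.9,187.4),L("c1")),((328,226.5),L("d1"))]))
print(tri([((331.9,187.4),L("c1")),((328,226.5),L("d1")),((420,230),L("d3"))]))
print(tri([((331.9,187.4),L("c1")),((201.1-.36,273.3),arm.calibration("top"))]))
for n,p in (("c1",(331.9,187.4)),("d1",(328,226.5)),("d3",(420,230))): print(n,[at_z(0,p,z,L(n)).round(1) for z in (80,92)])
print(arm.current_joint_positions(),arm.current_ee_pos(), arm.pinch_z)
im=cv2.imread("pics/d3.png")[170:310,300:470]
cv2.imwrite("pics/d3z.png",cv2.resize(cv2.convertScaleAbs(im,alpha=3,beta=10),None,fx=4,fy=4,interpolation=cv2.INTER_NEAREST))
```

```text
[411.00076735 308.54809884  62.14790934]
[403.25392352 307.3562359   83.24644053]
[405.05568527 307.26312394  81.79033865]
c1 [array([405.7, 307.5,  80. ]), array([402.1, 306.7,  92. ])]
d1 [array([402.9, 307. ,  80. ]), array([397.5, 306.1,  92. ])]
d3 [array([404.9, 309.5,  80. ]), array([399.9, 304.4,  92. ])]
[ 3.06708795e-01  5.27194503e-01  1.89713866e+00  1.05708724e-04
  7.17117048e-01 -1.41129072e+00] [412.03169071 246.9494575   77.97306401] 18.700000000000003
```

View pics/d3z.png

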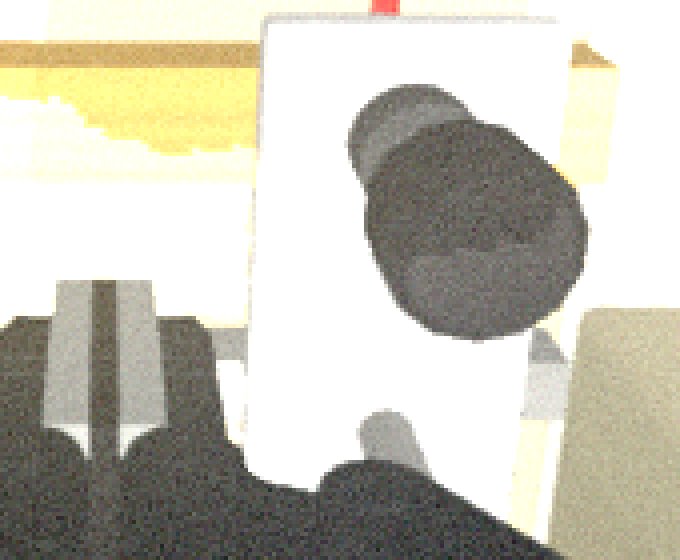

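Run:
```python
from h import *
p=np.array(arm.current_ee_pos())
arm.line_to([p[0],p[1],200],vel=150)
arm.movep([450,60,120],down(90))
im,c=snap("scene","e1"); print(proj("s",arm.current_ee_pos(),c),arm.current_ee_pos())
im2=im.copy()
cv2.circle(im2,tuple(int(v) for v in proj("s",arm.current_ee_pos(),c)),2,(0,0,255),-1)
u,v=[int(a) for a in proj("s",arm.current_ee_pos(),c)]
cv2.imwrite("pics/e1z.png",cv2.resize(im2[v-80:v+40,u-70:u+70],None,fx=5,fy=5,interpolation=cv2.INTER_NEAREST))
im,c=snap("top","e2")
u,v=[int(a) for a in proj("s",arm.current_ee_pos(),c)];cv2.circle(im,(u,v),2,(0,0,255),-1)
cv2.imwrite("pics/e2z.png",cv2.resize(im[v-60:v+60,u-70:u+70],None,fx=5,fy=5,interpolation=cv2.INTER_NEAREST))
```

```text
[377.69126821 185.54758885] [450.06952581  60.9419947  120.18834144]
```

View pics/e1z.png

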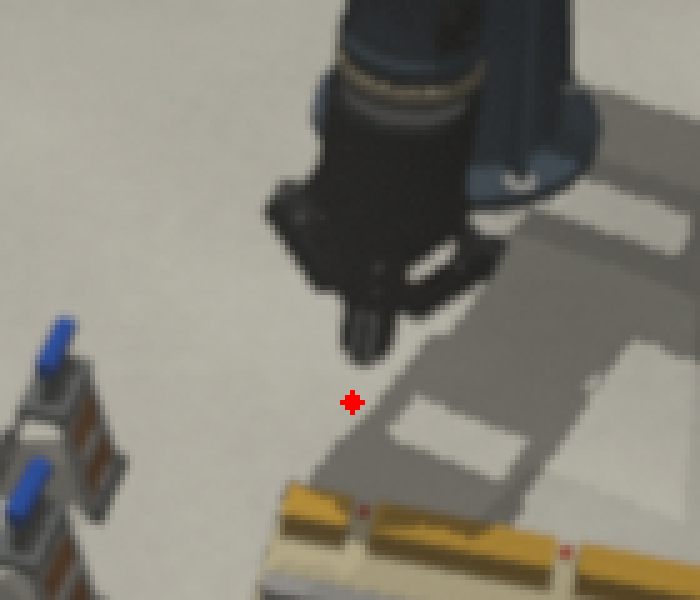

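View pics/e2z.png

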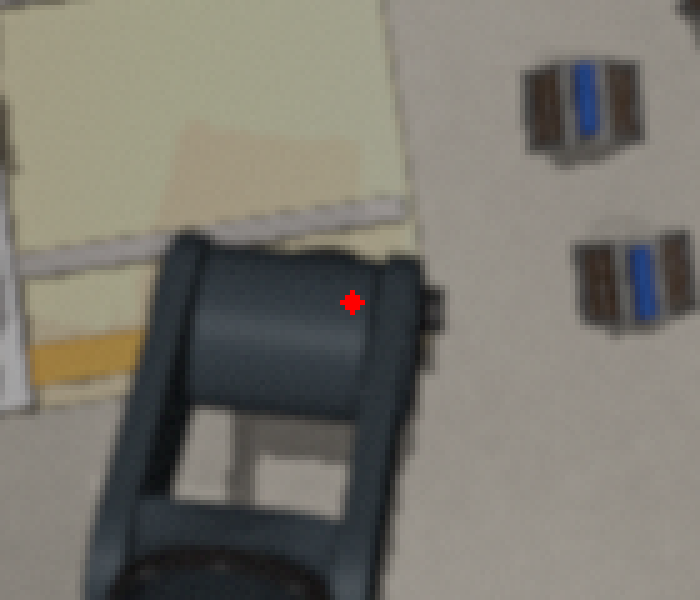

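Run:
```python
from h import *
arm.line_to([450,60,40],vel=80)
r=arm.line_to([450,60,0.5],vel=20,until_force=4); print(r,arm.current_ee_pos(),arm.current_ft_force())
if not r:
    # is it really near the table? look before going lower
    im,c=snap("scene","e3")
    u,v=[int(a) for a in proj("s",arm.current_ee_pos(),c)]
    cv2.imwrite("pics/e3z.png",cv2.resize(im[v-60:v+40,u-70:u+70],None,fx=5,fy=5,interpolation=cv2.INTER_NEAREST))
```

```text
False [450.06595139  60.00242662   0.58384118] [ 0.39834832  0.5147806  -0.25633931]
```

View pics/e3z.png

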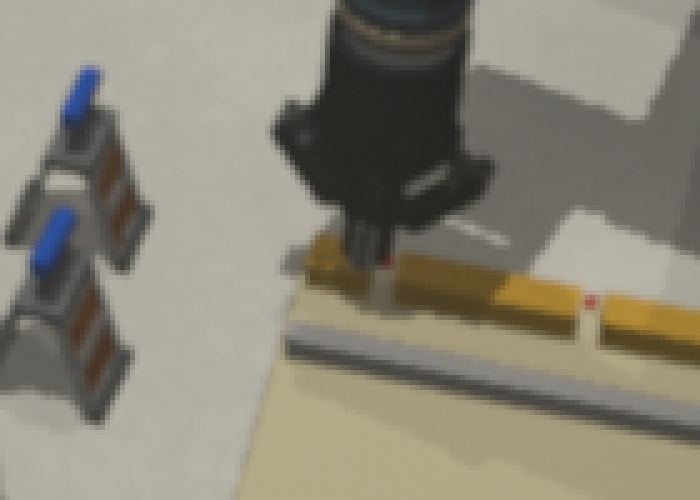

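Run:
```python
from h import *
arm.line_to([450,60,60],vel=120)
arm.line_to([400,-30,60],vel=150)
arm.line_to([400,-30,0],vel=80)
r=arm.line_to([400,-30,-50],vel=15,until_force=4); print(r,arm.current_ee_pos(),arm.current_ft_force(),arm.current_time_s())
```

```text
True [400.01274012 -30.01729172 -37.42598233] [-0.58280146 -0.58334373  6.37871857] 16.925
```

```bash
cat >> h.py <<'E'
OFF=37.0  # measured: real (closed) fingertips are 37 mm above reported TCP
u=np.array([np.sin(np.radians(8.4)),-np.cos(np.radians(8.4)),0]) # carriage outwards
def tip(x,y,z): return [float(x),float(y),float(z)-OFF]
E
python3 - <<'E'
from h import *
print(proj("scene",[450.07,60.94,157]))
arm.line_to(tip(400,-30,120),vel=150); arm.ungrasp()
q=down(98.4); k=np.array([404.,305.5])
arm.movep(tip(k[0]-5,k[1]-3,180),q)
arm.line_to(tip(*k,130),q,vel=120)
r=arm.line_to(tip(*k,58),vel=60,until_force=8); print("touch",r,arm.current_ee_pos())
if not r:
    arm.grasp(); print("w",arm.current_width(),arm.current_ft_force())
snap("wrist","f1")
E
```

```text
[379.20625521 175.55538102]
touch False [404.29550061 305.65313356  21.35261839]
w 31.6488181092619 [-1.39204261 -0.12717639  6.4860804 ]
```

View pics/f1.png

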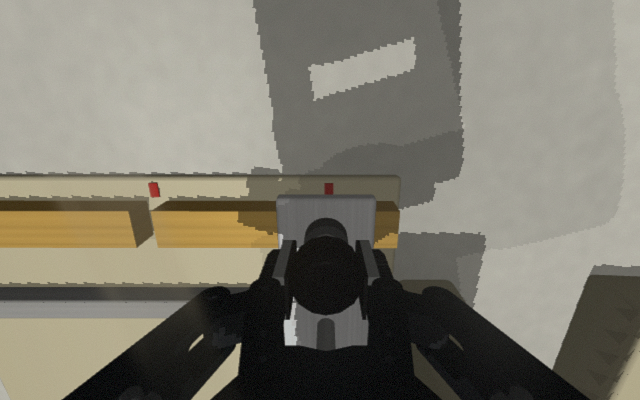

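Run:
```python
from h import *
p=np.array(arm.current_ee_pos())
def st(s): print(s,np.round(arm.current_ee_pos(),1),np.round(arm.current_ft_force(),1),round(arm.current_width(),1))
arm.line_to(list(p+[0,0,17]),vel=40); st("lift")
arm.line_to(list(p+[0,0,17]+u*40),vel=60); st("40")
arm.line_to(list(p+[0,0,17]+u*118),vel=60); st("118")
snap("wrist","g1"); snap("top","g2")
print(arm.current_time_s())
```

```text
lift [404.1 305.7  38.3] [  1.7   1.7 -10.8] 31.7
40 [410.  265.4  38.5] [ 2.8 -1.3 -9.9] 31.9
118 [421.3 188.7  38.5] [  0.3  -1.7 -11.2] 32.1
25.4083
```

View pics/g1.png

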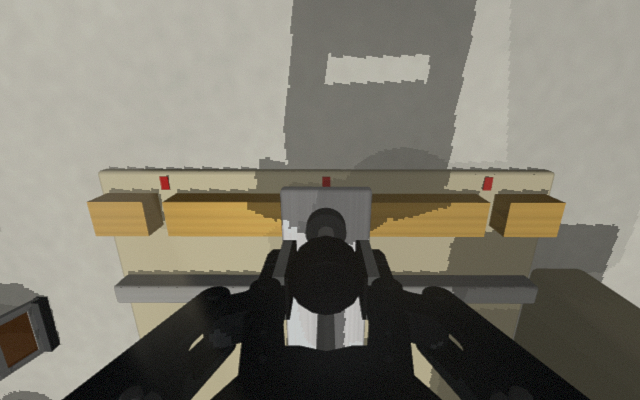

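View pics/g2.png

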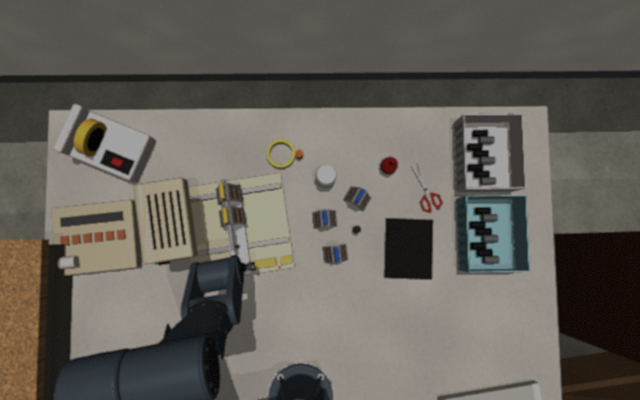

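Run:
```python
from h import *
def st(s): print(s,np.round(arm.current_ee_pos(),1),np.round(arm.current_ft_force(),1),round(arm.current_width(),1))
p=np.array(arm.current_ee_pos())
base=np.array([404.1,305.7,p[2]]);pp=base+u*119.5
arm.line_to(list(pp),vel=20); st("119.5")
pp[2]-=8; arm.line_to(list(pp),vel=30); st("down8")
pp[2]-=6; arm.line_to(list(pp),vel=20); st("down14")
pp[2]-=3; arm.line_to(list(pp),vel=20); st("down17")
snap("wrist","h1")
```

```text
119.5 [421.5 187.7  38.5] [  0.7   0.5 -10.7] 31.8
down8 [421.5 187.6  30.4] [-0.3  2.5 -8.6] 32.0
down14 [421.5 187.5  24.5] [-1.9  2.5 -7.2] 31.8
down17 [421.5 187.5  21.7] [-2.4  1.9 -2.5] 31.9
```

Run:
```python
from h import *
arm.ungrasp(); print(arm.current_ft_force())
p=np.array(arm.current_ee_pos()); arm.line_to(list(p+[0,0,90]),vel=150)
im,c=snap("wrist","i1")
arm.movep(tip(400,0,300),down(98.4))
im,c=snap("top","i2"); cv2.imwrite("pics/i2z.png",cv2.resize(im[130:300,160:340],None,fx=4,fy=4,interpolation=cv2.INTER_CUBIC)[:600])
im,c=snap("scene","i3"); cv2.imwrite("pics/i3z.png",cv2.resize(im[160:320,300:500],None,fx=4,fy=3.7,interpolation=cv2.INTER_CUBIC))
print(arm.current_time_s())
```

```text
[ 0.74329313 -0.00760367  0.04833443]
29.3
```

View pics/i1.png

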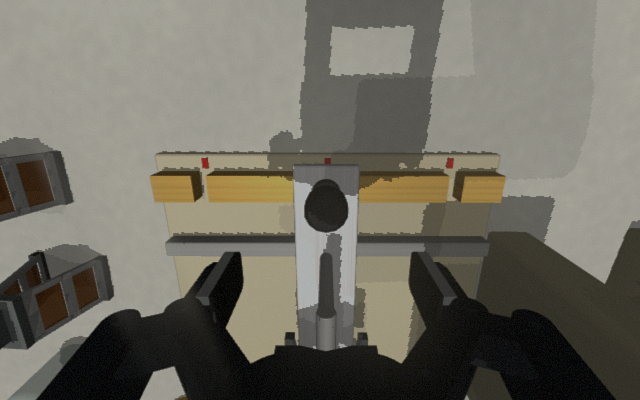

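View pics/i2z.png

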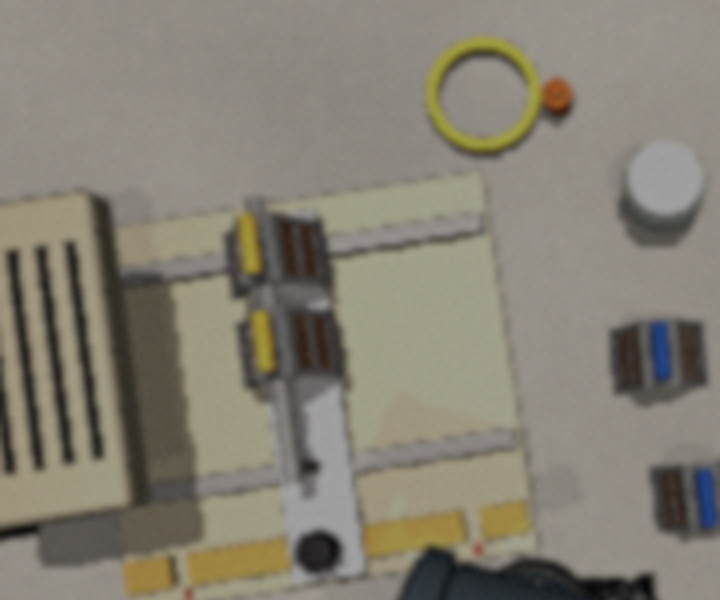

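View pics/i3z.png

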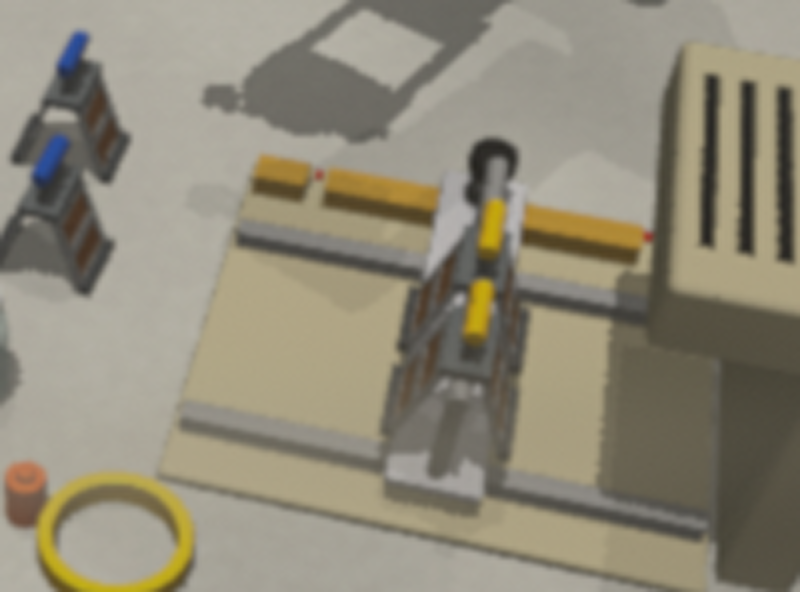

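Run:
```python
from h import *
def T(cx,cy): return (160+cx/4-.375,130+cy/4-.375)
ct=arm.calibration("top"); cs=arm.calibration("scene")
b=np.array([584.7,211.4]);ex=np.array([-u[1],u[0]])
print("ex",ex)
for a,bb in (((258,310),(270,371)),((244,213),(256,276))):
    A=at_z("top",T(*a),177,ct);B=at_z("top",T(*bb),177,ct);m=(A+B)/2
    d=m[:2]-b; print(m,"along",d@ex,"across",d@-u[:2],np.linalg.norm(A-B),np.degrees(np.arctan2(*(A-B)[[1,0]])),proj("s",m,cs))
def S(cx,cy): return (300+cx/4-.375,160+cy/3.7-.37)
for s in ((491,228),(480,308)):
    m=at_z("scene",S(*s),172,cs); d=m[:2]-b; print("scene",m,d@ex,d@-u[:2])
```

```text
ex [0.98927233 0.14608303]
[581.29108696 210.68168502 177.        ] along -3.4772769786048383 across -0.21262479091087433 45.73643449783806 11.390378016062936 [422.55808468 219.78367104]
[652.10520131 221.36637634 177.        ] along 68.1380191918016 across 0.012704428505363907 47.55770390827162 11.03852332505795 [419.35831898 241.91987272]
scene [581.25614359 211.16121223 172.        ] -3.441794701736712 0.266862843292653
scene [650.15457928 222.39474359 172.        ] 66.35854979109396 1.3149924659413443
```

```bash
cat >> h.py <<'E'
B=np.array([584.7,211.4]); EX=np.array([-u[1],u[0]])
def st(s): print(s,round(arm.current_time_s(),1),np.round(arm.current_ee_pos(),1),np.round(arm.current_ft_force(),1),"w",round(arm.current_width(),1))
def pick(x,y,gz,a,up):
    """grasp grip bar centred x,y,gz; jaws along angle a; lift grip to up"""
    q=down(a); t=gz-16
    arm.movep(tip(x,y,max(t+75,200)),q)
    arm.line_to(tip(x,y,t+40),q,vel=150)
    r=arm.line_to(tip(x,y,t),vel=70,until_force=10); st(f"down hit={r}")
    if r: return False
    arm.grasp(); st("grasped")
    arm.line_to(tip(x,y,t+12),vel=50); st("lift12")
    arm.line_to(tip(x,y,up-16),vel=140); st("up")
    return arm.current_width()>8
def place(x,y,gz,a,via,f=4):
    """carry at grip height via, lower to grip gz, release"""
    q=down(a)
    arm.line_to(tip(x,y,via-16),q,vel=200); st("over")
    if arm.current_width()<8: print("LOST"); return False
    arm.line_to(tip(x,y,gz-16+12),vel=100)
    r=arm.line_to(tip(x,y,gz-16-4),vel=25,until_force=f); st(f"set hit={r}")
    return r
def letgo(h=90):
    arm.ungrasp(); st("open"); p=np.array(arm.current_ee_pos()); arm.line_to(list(p+[0,0,h]),vel=150)
E
python3 - <<'E'
from h import *
ok=pick(581.3,211,172,98.4,285); print(ok)
snap("wrist","j1")
E
```

```text
down hit=False 31.5 [581.5 211.1 118.8] [0.6 0.4 0.4] w 85.0
grasped 32.2 [581.4 211.  119.3] [-0.8  0.1  2.3] w 12.3
lift12 32.6 [581.5 211.  131.3] [-0.6  0.4 -1.9] w 12.1
up 33.5 [580.4 210.8 231. ] [-0.3 -0.7 -1.3] w 12.1
True
```

View pics/j1.png

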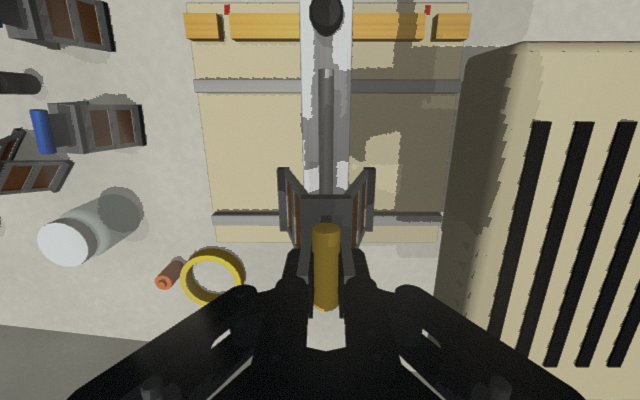

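```bash
cat >> h.py <<'E'
PAD=np.array([474.5,-359.5]); PX=np.array([.999,-.042])
E
python3 - <<'E'
from h import *
t=PAD+48*PX
r=place(*t,113,87.6,285); snap("wrist","k1")
E
```

```text
over 36.5 [ 522.6 -360.8  232.1] [-0.3  0.5 -0.6] w 11.8
set hit=True 38.8 [ 522.5 -361.3   60.4] [0.1 1.1 3.8] w 11.9
```

View pics/k1.png

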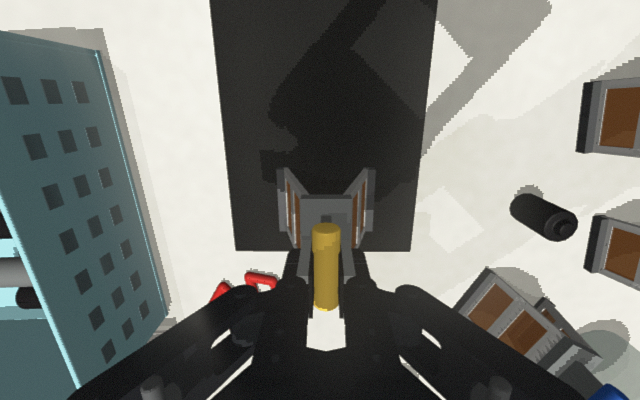

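Run:
```python
from h import *
letgo(130)
ok=pick(651,222,172,98.4,285); print(ok)
if ok:
    t=PAD-42*PX
    r=place(*t,113,87.6,285); snap("wrist","l1")
```

```text
open 39.5 [ 521.8 -360.7   59.5] [-0.2  1.  -0.5] w 85.4
down hit=False 43.8 [651.2 222.1 118.9] [ 0.5 -0.1  0. ] w 85.3
grasped 44.5 [651.2 222.  119.4] [ 0.6 -0.3  1.5] w 12.1
lift12 44.9 [651.2 222.1 131.3] [-0.5  0.3 -2. ] w 11.8
up 45.7 [650.1 221.8 230.8] [-0.4 -0.6 -1.7] w 11.8
True
over 49.0 [ 432.8 -357.2  232. ] [ 0.5  0.9 -1.7] w 11.8
set hit=True 51.2 [ 432.6 -358.5   60.4] [ 0.1 -2.5  2.4] w 12.1
```

View pics/l1.png

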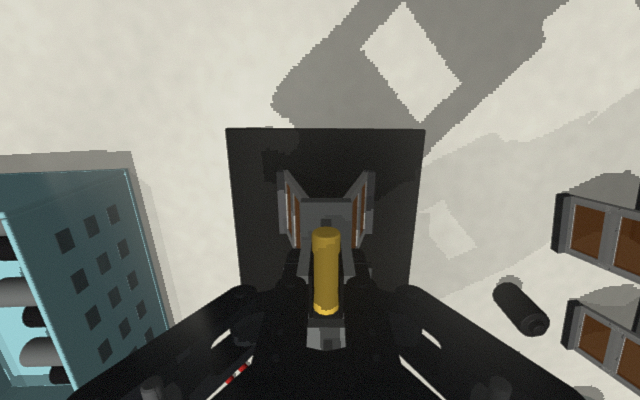

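Second dry carrier is seated on the pad. Release, then get a clear overhead and re-check the wet carriers.

Run:
```python
from h import *
letgo(130)
arm.movep(tip(400,60,300),down(90))
im,c=snap("top","m1"); cv2.imwrite("pics/m1z.png",cv2.resize(im[130:300,290:460],None,fx=3.5,fy=3.5,interpolation=cv2.INTER_CUBIC))
im,c=snap("scene","m2"); cv2.imwrite("pics/m2z.png",cv2.resize(im[140:290,190:400],None,fx=3.7,fy=3.7,interpolation=cv2.INTER_CUBIC))
```

```text
open 52.0 [ 432.  -357.2   60.1] [-0.4  0.2 -1. ] w 85.6
```

View pics/m1z.png

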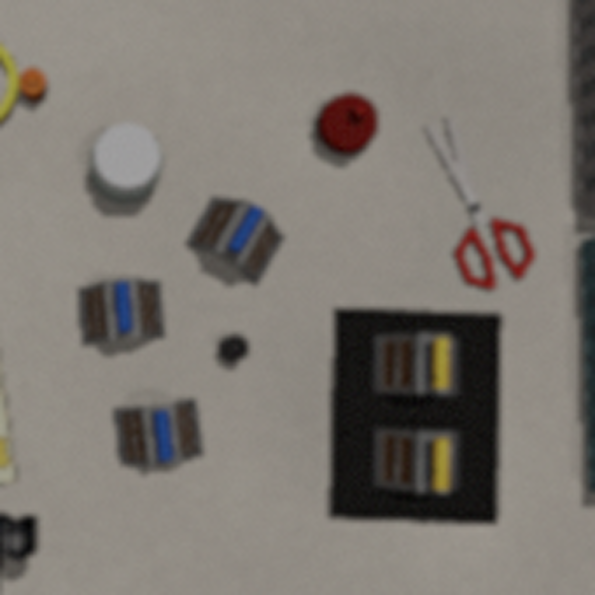

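View pics/m2z.png

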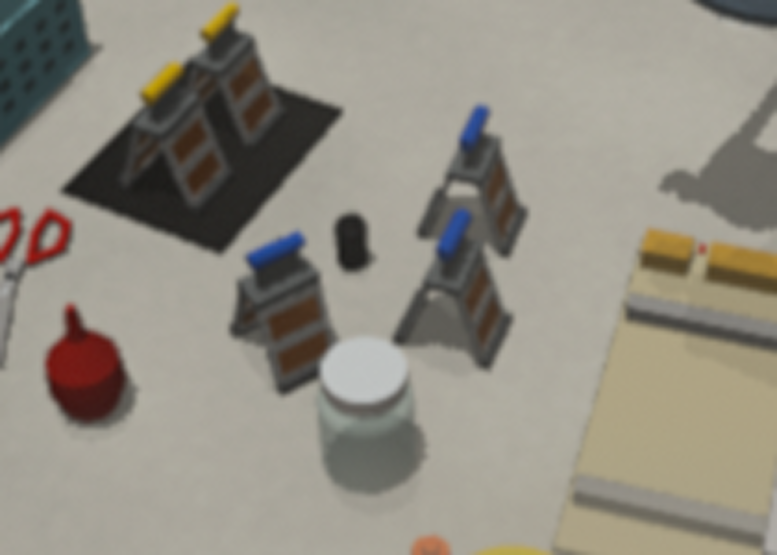

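Run:
```python
from h import *
ok=pick(574.4,-81,107,94,285); print(ok)
if ok:
    snap("wrist","n0")
    t=B+66*EX
    r=place(*t,172,98.4,285); snap("wrist","n1")
```

```text
down hit=False 57.0 [574.4 -81.1  53.7] [-0.3  0.2  0.7] w 85.3
grasped 57.6 [574.6 -81.3  54.3] [-0.2 -0.2  1.4] w 12.3
lift12 58.0 [574.6 -81.   66.4] [-0.6 -0.9 -0.3] w 11.6
up 59.3 [573.6 -80.8 231. ] [-0.6  0.6 -1.8] w 11.7
True
over 61.1 [649.9 219.9 232. ] [-1.2 -0.5 -0.7] w 12.4
set hit=True 62.8 [649.9 221.1 118.6] [-0.8 -0.4  4. ] w 11.7
```

View pics/n0.png

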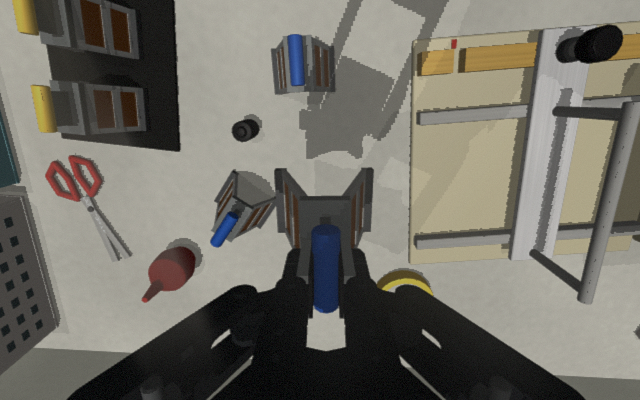

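View pics/n1.png

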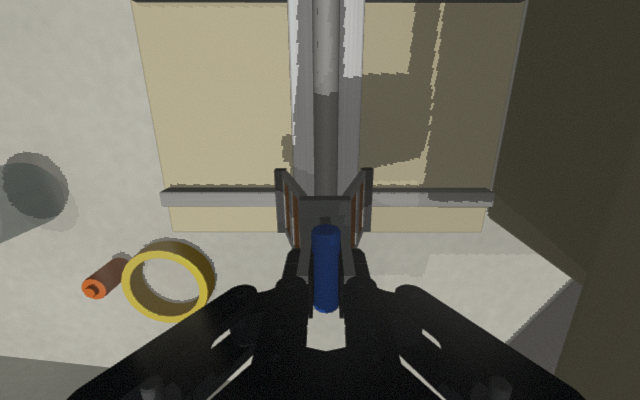

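Run:
```python
from h import *
letgo(110)
im,c=snap("top","o1"); cv2.imwrite("pics/o1z.png",cv2.resize(im[130:300,180:460],None,fx=2.8,fy=2.8,interpolation=cv2.INTER_CUBIC))
im,c=snap("scene","o2"); cv2.imwrite("pics/o2z.png",cv2.resize(im[140:310,230:530],None,fx=2.6,fy=2.6,interpolation=cv2.INTER_CUBIC))
```

```text
open 63.5 [648.9 220.9 117.4] [ 0.4 -0.1  0.1] w 85.2
```

View pics/o1z.png

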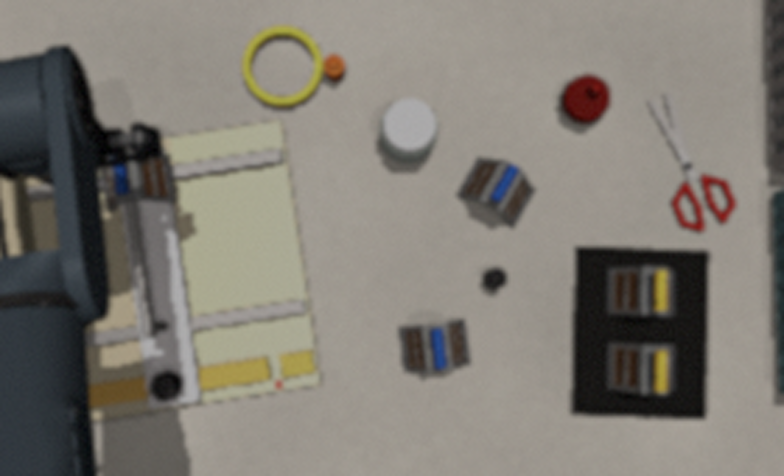

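View pics/o2z.png

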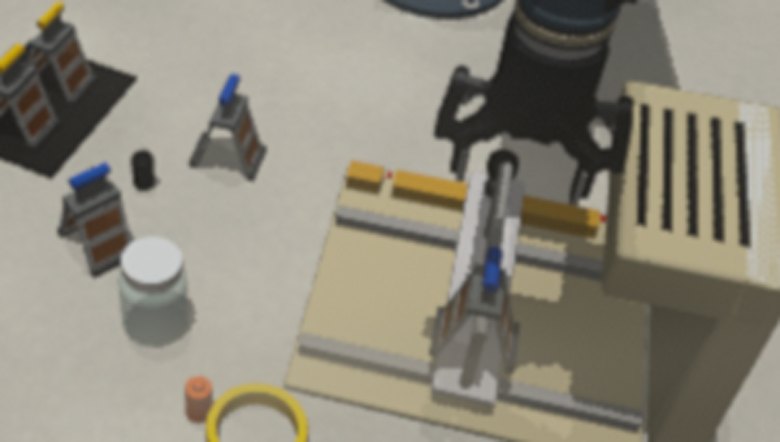

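Run:
```python
from h import *
f=lambda a,b:(180+a/2.8-.32,130+b/2.8-.32)
A=at_z("top",f(517,167),112);Bb=at_z("top",f(495,201),112);m=(A+Bb)/2;yaw=np.degrees(np.arctan2(*(A-Bb)[[1,0]]));print(m,yaw,np.linalg.norm(A-Bb))
ok=pick(m[0],m[1],107,yaw+90,285); print(ok)
if ok:
    r=place(*(B+0*EX),172,98.4,285); snap("wrist","p1")
```

```text
[ 641.34122612 -192.05346243  112.        ] -33.636331655470315 45.08347685223624
down hit=False 67.4 [ 641.4 -192.1   53.8] [-0.8  1.3  1.5] w 84.9
grasped 68.0 [ 641.6 -192.2   54.4] [0.  1.2 2.4] w 12.0
lift12 68.4 [ 641.5 -192.1   66.3] [-0.7 -0.1 -2.6] w 12.0
up 69.8 [ 640.6 -191.7  230.7] [-0.8 -0.2 -3. ] w 11.9
True
over 72.0 [584.9 210.5 231.9] [ 0.4  0.3 -2.1] w 11.7
set hit=True 73.6 [584.7 211.4 119.3] [-0.8 -0.2  4.6] w 11.9
```

View pics/p1.png

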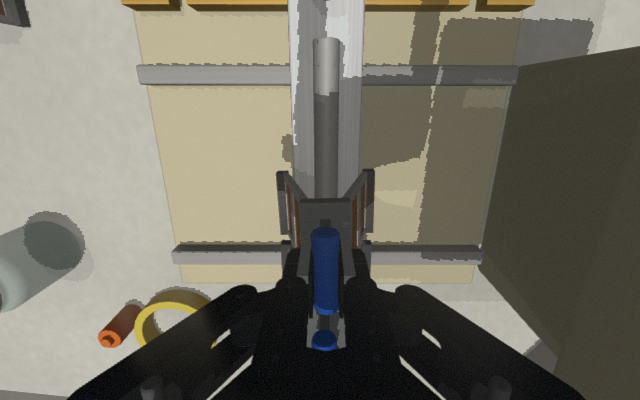

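Run:
```python
from h import *
letgo(110)
im,c=snap("top","q1"); cv2.imwrite("pics/q1z.png",cv2.resize(im[130:300,180:460],None,fx=2.8,fy=2.8,interpolation=cv2.INTER_CUBIC))
```

```text
open 74.4 [583.6 211.2 118.1] [ 0.2  0.2 -0.2] w 85.1
```

View pics/q1z.png

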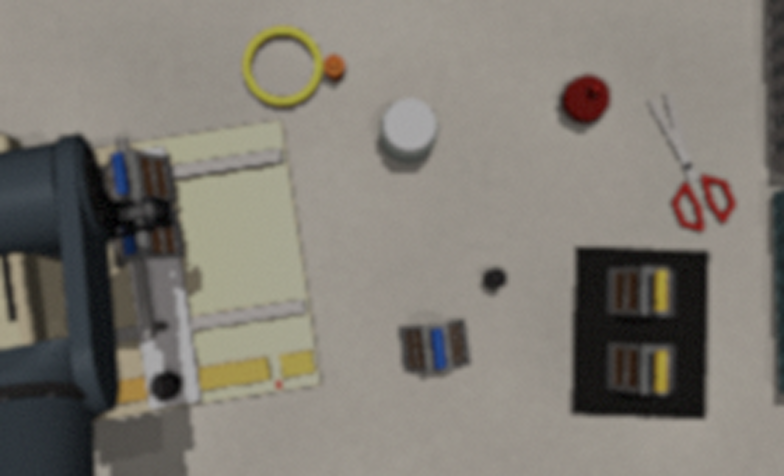

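Run:
```python
from h import *
f=lambda a,b:(180+a/2.8-.32,130+b/2.8-.32)
A=at_z("top",f(434,328),112);Bb=at_z("top",f(442,370),112);m=(A+Bb)/2;yaw=np.degrees(np.arctan2(*(A-Bb)[[1,0]]));print(m,yaw,np.linalg.norm(A-Bb))
ok=pick(m[0],m[1],107,yaw+90,285); print(ok)
if ok:
    r=place(*(B-66*EX),172,98.4,285); snap("wrist","r1")
```

```text
[ 460.64528165 -114.5036224   112.        ] 10.098773627950523 46.52865004352947
down hit=False 78.0 [ 460.9 -114.6   54.1] [-0.   0.   0.5] w 85.7
grasped 78.6 [ 461.2 -114.7   54.2] [0.5 0.  0.5] w 12.2
lift12 79.0 [ 460.7 -114.5   66.4] [-0.5 -0.3 -1.6] w 11.8
up 80.4 [ 459.9 -114.2  231.2] [-0.7 -0.1 -1.6] w 12.2
True
over 82.1 [519.3 200.9 232. ] [-0.2 -0.1 -1.1] w 11.9
set hit=True 83.8 [519.4 201.8 118.5] [-0.8  0.4  4.2] w 12.5
```

View pics/r1.png

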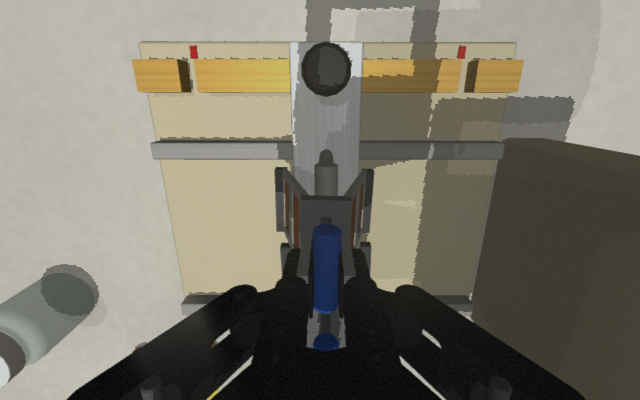

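Run:
```python
from h import *
letgo(110)
arm.movep(tip(400,-80,320),down(90))
arm.pause(0.5)
im,c=snap("top","s1"); cv2.imwrite("pics/s1z.png",cv2.resize(im[130:300,180:460],None,fx=2.8,fy=2.8,interpolation=cv2.INTER_CUBIC))
im,c=snap("scene","s2"); cv2.imwrite("pics/s2z.png",cv2.resize(im[140:310,180:520],None,fx=2.3,fy=2.3,interpolation=cv2.INTER_CUBIC))
print(arm.current_time_s())
```

```text
open 84.6 [518.5 201.6 117.7] [-0.3  0.4 -0.4] w 85.4
87.225
```

View pics/s1z.png

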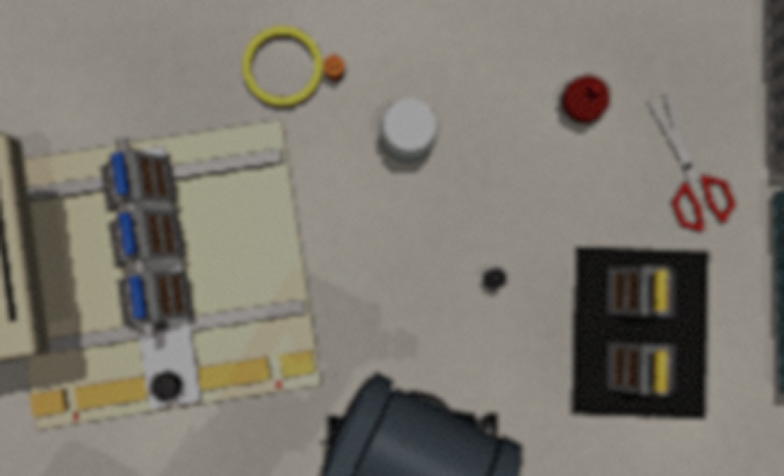

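View pics/s2z.png

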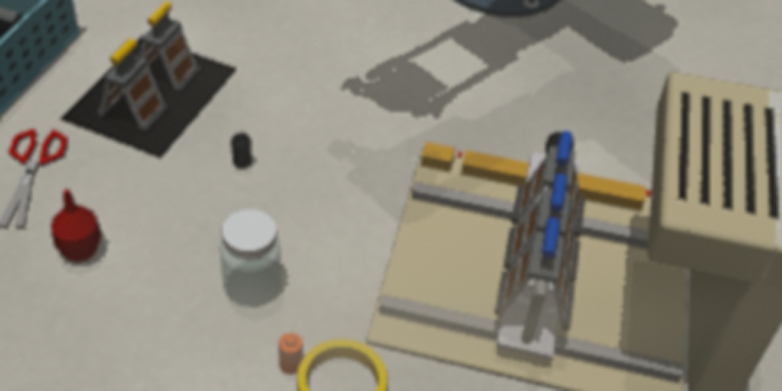

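Run:
```python
from h import *
f=lambda a,b:(180+a/2.8-.32,130+b/2.8-.32)
for p in ((121,175),(128,235),(137,297)):
    m=at_z("top",f(*p),178); d=m[:2]-B; print(m.round(1),"along",round(d@EX,1),"across",round(d@-u[:2],1))
print("knob",at_z("top",f(166,386),92))
q=down(98.4)
arm.movep(tip(416,184,180),q)
im,c=snap("wrist","t1")
arm.line_to(tip(421.5,187.5,130),q,vel=120)
r=arm.line_to(tip(421.5,187.5,58),vel=60,until_force=8); st(f"{r}")
if not r:
    arm.grasp(); st("grasp")
    p=np.array(arm.current_ee_pos())
    arm.line_to(list(p+[0,0,17]),vel=40); st("lift")
    arm.line_to(list(p+[0,0,17]-u*30),vel=40); st("30")
    snap("wrist","t2"); snap("scene","t3")
    np.save("p0.npy",p)
```

```text
[647.7 218.9 178. ] along 63.4 across -1.8
[584.6 211.2 178. ] along -0.2 across -0.2
[519.8 201.4 178. ] along -65.7 across -0.4
knob [422.24678907 186.25312367  92.        ]
False 90.3 [421.8 187.6  21.3] [-0.4  0.8 -0.5] w 85.8
grasp 90.9 [421.6 187.5  21.4] [-1.4 -0.3  5.7] w 32.5
lift 91.5 [421.5 187.5  38.2] [  1.5  -0.3 -10.5] w 31.9
30 92.4 [417.1 217.7  38.4] [  1.4   1.7 -11.1] w 32.1
```

View pics/t2.png

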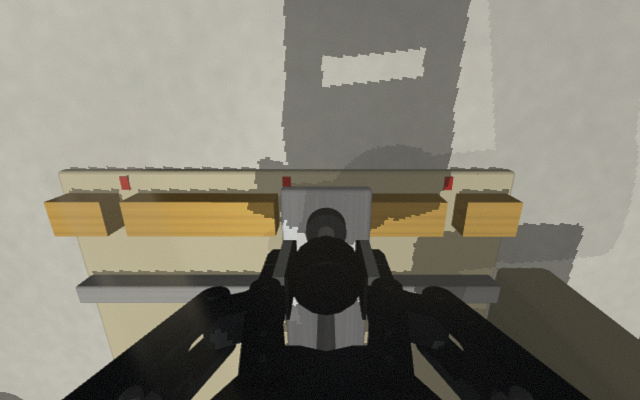

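View pics/t3.png

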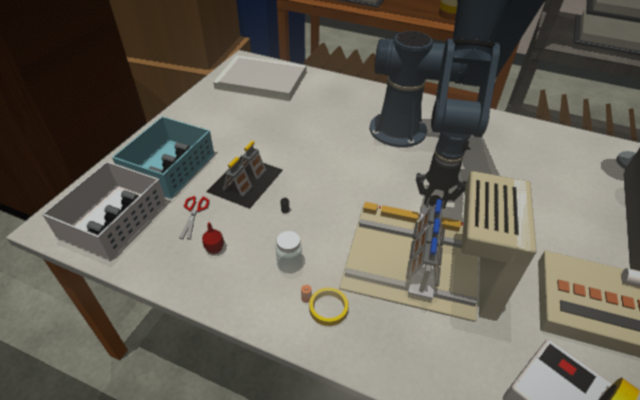

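Run:
```python
from h import *
p=np.load("p0.npy")
z=p[2]+17
arm.line_to([*(p-u*80)[:2],z],vel=50); st("80")
pp=np.array([404.1,305.7,z]); arm.line_to(list(pp),vel=30); st("120")
for d in (8,6,3):
    pp[2]-=d; arm.line_to(list(pp),vel=25); st(f"-{d}")
arm.ungrasp(); st("open")
arm.line_to(list(pp+[0,0,90]),vel=120)
snap("wrist","v1")
arm.movep(tip(400,-50,320),down(90)); arm.pause(.3)
im,c=snap("top","v2"); cv2.imwrite("pics/v2z.png",cv2.resize(im[130:300,120:320],None,fx=3.5,fy=3.5,interpolation=cv2.INTER_CUBIC))
im,c=snap("scene","v3"); cv2.imwrite("pics/v3z.png",cv2.resize(im[140:310,180:560],None,fx=2.1,fy=2.1,interpolation=cv2.INTER_CUBIC))
```

```text
80 93.6 [409.9 267.1  38.4] [  0.6   3.1 -10.6] w 31.9
120 95.1 [404.2 305.9  38.4] [  3.2   0.3 -10.8] w 32.3
-8 95.5 [404.2 305.9  30.3] [ 2.5  0.8 -8.5] w 32.2
-6 95.9 [404.2 305.8  24.4] [ 2.3  1.4 -7.8] w 31.9
-3 96.2 [404.3 305.8  21.6] [ 1.2  1.3 -5.3] w 31.9
open 96.8 [404.1 305.7  21.5] [-0.9 -0.1 -0.5] w 85.4
```

View pics/v1.png

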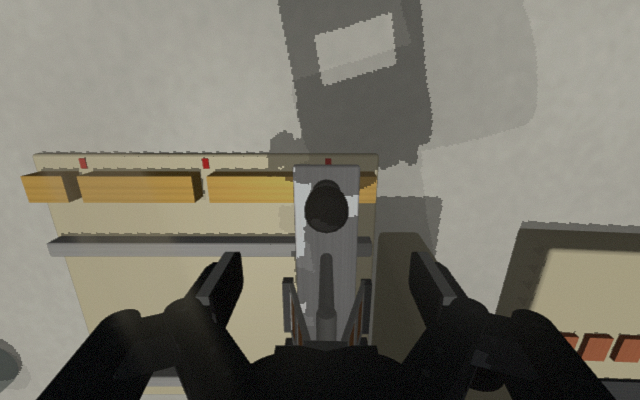

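View pics/v2z.png

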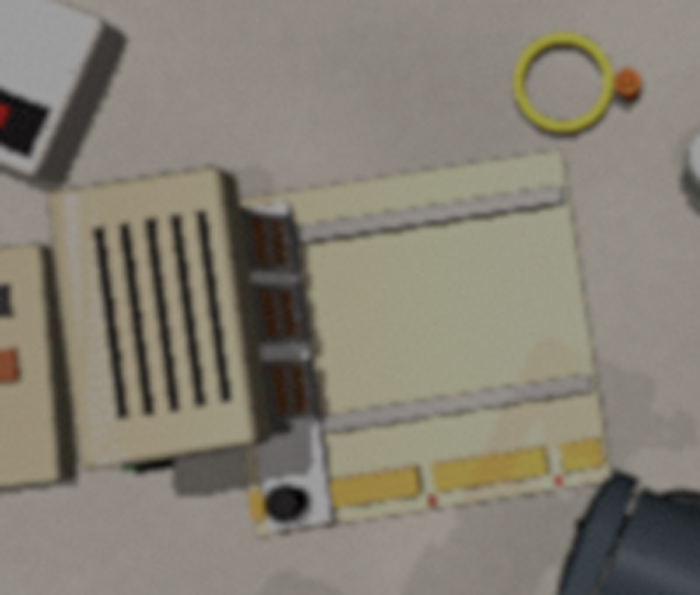

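View pics/v3z.png

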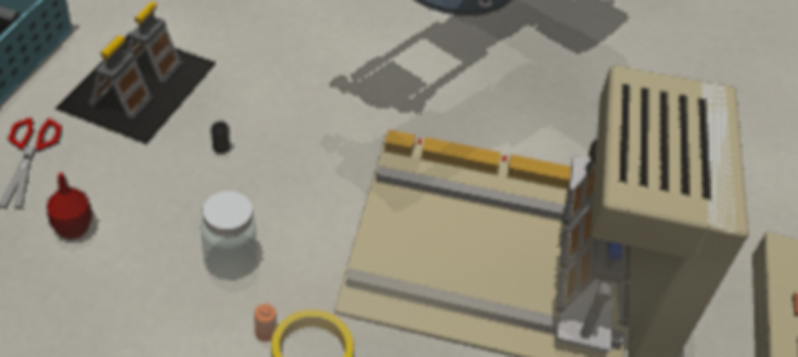

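Run:
```python
from h import *
def L(n): m=np.load(f"pics/{n}.npy"); return dict(K=m[:,:3],R=m[:,3:6],t=m[:,6])
for n,k in (("c1",(404,305.8)),("i1",(421.5,187.5)),("v1",(404,305.8))):
    im=cv2.imread(f"pics/{n}.png"); g=im.max(2); 
    out=[]
    for z in (92,104):
        out.append(proj(0,[k[0]+17*EX[0],k[1]+17*EX[1],z],L(n)).round(1))
    col=int(out[0][0]); d=g[160:250,col-3:col+4].mean(1); rows=np.nonzero(d<62)[0]+160
    print(n,out,"dark rows",rows.min(),rows.max())
```

```text
c1 [array([330.6, 205. ]), array([330.8, 209.3])] dark rows 165 249
i1 [array([326.5, 236.2]), array([326.5, 243.7])] dark rows 179 231
v1 [array([326.7, 236.6]), array([326.8, 244.2])] dark rows 180 232
```

Run:
```python
from h import *
arm.sign_off(); print(arm.current_time_s())
```

```text
the job is handed in; nothing more can be done
the job is handed in; nothing more can be done
```

I did the whole sequence and handed the job in about 100 s into the 210 s limit; no verdict came back. I pulled the knob, indexed the carriage out one notch and let the knob drop home. I then stood both dry carriers on the pad, hung all three washed carriers on the bar, and indexed the carriage back under the hood.

**First knob grasp missed:** the real fingertips sit 37 mm above the reported TCP, so the gripper closed on nothing. I measured the offset by touching the table and corrected for it in every later move. Nothing was disturbed by the miss.

**Last checks:**
- **Dry carriers:** both looked upright on the pad.
- **Washed carriers:** hung about 63, 0 and -66 mm along the bar and within 2 mm sideways. This was measured just before the carriage went back; afterwards the images showed all three still in line under the hood.
- **Index knob:** the wrist image fits the fully-home height. The measured row was 232, against 237 expected for home and 244 for a pin still resting on the bar.
- **Bystanders:** no visible movement.

The height and tilt of the carriers and the final position of the carriage in its notch were judged from the images and the contact heights, not read directly.

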